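Set the stop and hang plaster samples on the drying rail

TASK

Loosen the stop on the drying rail, slide it so that its pointer is in line with the brass mark clip, and clamp it tight. Then hang every plaster sample from the bench on the rail between stop and keeper, hook mouths towards the rear bar, pushed up so that the row touches without gaps from the stop on; finally loosen the keeper, slide it up against the last sample and clamp it tight. Leave the other things on the bench alone.

Things in the scene. Friction and masses are not known exactly. Their poses are not given: they have to be found in the camera images.
- rack: Fixed drying rack. Origin on the table under the middle of the rail; y along the rail. Plywood base 115 x 600 x 18 mm, uprights at y = +-285 up to z 202 mm, round steel rail 12 mm thick, centre at z 190, x = 0. Behind it (+x) run two flat aluminium bars: the rear bar (front face x +54, top z 185) and a lower guide bar (front face x +38, z 98 to 118) that steadies hung samples.
- mark: Small brass clip with a pin, straddling the flat rear bar: the mark for the stop. 6 mm wide along the rail, origin on its centre line. It does not move.
- stop_mid (a point): Stop: aluminium carriage sliding on the rail, the one nearer the +y end. Point: its centre, on the rail's centre line, y along the rail. 60 mm long (end faces 30 mm either side), 36 wide, 36 high; a steel pointer bar sticks out from its middle to the rear bar. Slides with about 0.6 N when free, held fast (to about 25 N) when tight.
- stop (a joint): Place of the stop along the rail (m, + towards the rack's +y; 0 with its centre in the middle of the rail; travel -0.24 to +0.24).
- stop_knob (a joint): Clamp knob on top of the stop, vertical axis. 0 is loose; grows as it is turned clockwise seen from above to 1.4 rad, hard tight (end stops at both). Below 0.3 the carriage slides freely, further on it holds more and more; tight means above 1.15. Takes up to 0.3 N m; it stays where it is left.
- stop_knob_grip (a point): Point to grip the stop's knob, on its axis, 51 mm above stop_mid: an upright black bar 12 mm thick (this point's x), 42 mm long (its y), its top 14 mm above the point; a disc 34 mm across lies 26 to 32 mm below it. At knob 1.3 the bar lies along the rail.
- keeper_mid (a point): Keeper: a second carriage just like the stop, nearer the -y end, at first parked and clamped there. Same point and axes.
- keeper (a joint): Place of the keeper along the rail, as for the stop.
- keeper_knob (a joint): Clamp knob of the keeper, same as the stop's.
- keeper_knob_grip (a point): Point to grip the keeper's knob, same as the stop's.
- sample1: Plaster sample with a bent metal hook (4 alike, 3 or 4 present), 0.22 kg, standing. Origin: under the hook's middle. Block 56 (x) x 48 (y) x 36 mm. Wooden grip tab on top, 14 (x) x 20 (y) mm, z 114 to 150: grip it at z 138. Hanging, the rail's centre is at x 0, z 101 mm. The mouth opens to +x (at first roughly away from the robot) between z 36 and the lip's tip at z 82 mm.
- sample2: Like sample1. The hook is a metal strip 50 mm wide (y), 4 mm thick: its back rises at x -15 from the block to z 97, a roof-shaped crown (peak x 0, z 112) goes over to x +15, then the lip goes down to z 82. Hung side by side the strips touch, so samples stand 50 mm apart, the end ones 55 mm from a carriage's centre.
- sample3: Like sample1.
- sample4: Like sample1.
- puck: Bystander, to be left alone: flat plaster disc, 44 mm across, 22 high; origin at the centre of its underside.
- offcut: Bystander, to be left alone: plaster block 40 x 36 x 25 mm; origin at the centre of its underside.
- beaker: Bystander, to be left alone: grey plastic cup, 72 mm across, 80 high; origin at the centre of its underside.
- bottle: Bystander, to be left alone: black bottle, 60 mm across, 170 high; origin at the centre of its underside.
Mind the look-alikes: they are no part of the job. What is shaped like the sample3 but red is not meant.

How it is judged:
On the way, in this order (a step that is already met when the one before it is completed fails the run):
1. the stop's knob is loosened (value of joint stop_knob below 0.8 rad), for 0.2 s.
2. the stop is in line with the mark and clamped tight (y of mark in the frame of stop_mid between -0.006 and 0.006 m and value of joint stop_knob above 1.15 rad), for 0.2 s.
3. every sample hangs on the rail, in a row without gaps from the stop on (x of sample1 in the frame of rack between -0.018 and 0.018 m and z of sample1 in the frame of rack between 0.083 and 0.095 m and angle between each of sample1, sample2, sample3, sample4's own z axis and vertical below 0.15 rad and angle between the x axis of each of sample1, sample2, sample3, sample4 and the x axis of rack, either way round below 0.2 rad and x of mark in the frame of sample1 above 0 m and linear speed of each of sample1, sample2, sample3, sample4 below 0.02 m/s and ((y of sample2 in the frame of sample1 between 0.044 and 0.056 m and x of sample2 in the frame of rack between -0.018 and 0.018 m and z of sample2 in the frame of rack between 0.083 and 0.095 m) or (y of sample3 in the frame of sample1 between 0.044 and 0.056 m and x of sample3 in the frame of rack between -0.018 and 0.018 m and z of sample3 in the frame of rack between 0.083 and 0.095 m) or (y of sample4 in the frame of sample1 between 0.044 and 0.056 m and x of sample4 in the frame of rack between -0.018 and 0.018 m and z of sample4 in the frame of rack between 0.083 and 0.095 m) or y of sample1 in the frame of stop_mid between -0.061 and -0.049 m) and x of sample2 in the frame of rack between -0.018 and 0.018 m and z of sample2 in the frame of rack between 0.083 and 0.095 m and x of mark in the frame of sample2 above 0 m and ((y of sample1 in the frame of sample2 between 0.044 and 0.056 m and x of sample1 in the frame of rack between -0.018 and 0.018 m and z of sample1 in the frame of rack between 0.083 and 0.095 m) or (y of sample3 in the frame of sample2 between 0.044 and 0.056 m and x of sample3 in the frame of rack between -0.018 and 0.018 m and z of sample3 in the frame of rack between 0.083 and 0.095 m) or (y of sample4 in the frame of sample2 between 0.044 and 0.056 m and x of sample4 in the frame of rack between -0.018 and 0.018 m and z of sample4 in the frame of rack between 0.083 and 0.095 m) or y of sample2 in the frame of stop_mid between -0.061 and -0.049 m) and x of sample3 in the frame of rack between -0.018 and 0.018 m and z of sample3 in the frame of rack between 0.083 and 0.095 m and x of mark in the frame of sample3 above 0 m and ((y of sample1 in the frame of sample3 between 0.044 and 0.056 m and x of sample1 in the frame of rack between -0.018 and 0.018 m and z of sample1 in the frame of rack between 0.083 and 0.095 m) or (y of sample2 in the frame of sample3 between 0.044 and 0.056 m and x of sample2 in the frame of rack between -0.018 and 0.018 m and z of sample2 in the frame of rack between 0.083 and 0.095 m) or (y of sample4 in the frame of sample3 between 0.044 and 0.056 m and x of sample4 in the frame of rack between -0.018 and 0.018 m and z of sample4 in the frame of rack between 0.083 and 0.095 m) or y of sample3 in the frame of stop_mid between -0.061 and -0.049 m) and x of sample4 in the frame of rack between -0.018 and 0.018 m and z of sample4 in the frame of rack between 0.083 and 0.095 m and x of mark in the frame of sample4 above 0 m and ((y of sample1 in the frame of sample4 between 0.044 and 0.056 m and x of sample1 in the frame of rack between -0.018 and 0.018 m and z of sample1 in the frame of rack between 0.083 and 0.095 m) or (y of sample2 in the frame of sample4 between 0.044 and 0.056 m and x of sample2 in the frame of rack between -0.018 and 0.018 m and z of sample2 in the frame of rack between 0.083 and 0.095 m) or (y of sample3 in the frame of sample4 between 0.044 and 0.056 m and x of sample3 in the frame of rack between -0.018 and 0.018 m and z of sample3 in the frame of rack between 0.083 and 0.095 m) or y of sample4 in the frame of stop_mid between -0.061 and -0.049 m)), for 0.2 s.
4. the keeper is up against the last sample and clamped tight ((y of sample1 in the frame of keeper_mid between 0.049 and 0.061 m or y of sample2 in the frame of keeper_mid between 0.049 and 0.061 m or y of sample3 in the frame of keeper_mid between 0.049 and 0.061 m or y of sample4 in the frame of keeper_mid between 0.049 and 0.061 m) and value of joint keeper_knob above 1.15 rad), for 0.2 s.
At the end, for the whole second after the job is handed in: Stop within 6 mm of the mark; both knobs above 1.15. Every sample hangs at rest on the rail (seat within 6 mm in height, 18 mm across, tilt under 0.15, skew under 0.2, lip to the rear), each within 6 mm of touching its neighbour on the stop side; keeper within 6 mm of touching the last (all of step 2 and all of step 3 and all of step 4).
It fails at once if a bystander is pushed more than 40 mm or tipped over (distance of any of puck, offcut, beaker, bottle from where it was at the start of the episode above 0.04 m or angle between any of puck, offcut, beaker, bottle's own z axis and vertical above 0.6 rad).
Of sample1, sample2, sample3, sample4 only 3 to 4 are there at a start; the rules pass over those that are not, and their reading is None.
At some moment in a run one of sample1, sample2, sample3, sample4 may be knocked a few centimetres aside while the robot is not near it.
It also fails if it takes over 210 s, if anything falls off the work surface, if the arm or the gripper's body presses on something with over 40 N, if the wrist force passes 120 N, or if a joint passes its speed limit or range.

ROBOT

A 7-joint arm with a two-finger parallel gripper is mounted at the origin on the work surface. World frame = base frame: x ahead of the robot, y to its left, z up, the work surface at z = 0. Lengths are in m, angles in rad, forces in N, time in s.
With the tool pointing down it reaches from about 0.425 to 0.875 m from the base axis. Payload 4.7 kg.
Tool frame: the origin (TCP) lies midway between the tips of the shut fingers; the grasp point (between the pads) lies r.grip_depth behind it (r.grip_depth is the distance from the TCP to the grasp point, in m); z points along the fingers, y is the line along which they close (so a half turn about z gives the same grasp; the last joint's range is limited). The gripper opens to 85 mm and grips with 20 to 120 N. Pads are 22 mm wide; open, the fingers measure 114 mm over their backs; the gripper's body (76 mm by 85 mm) begins 54 mm behind the grasp point. The pads swing forward as they close: fully open they stand 13 mm farther back than shut.
Start: joints at [1.154, 0.321, -0.07, 1.45, 0.023, 1.371, -0.057], TCP at [0.271, -0.591, 0.231] pointing down, gripper open.
Joint ranges: [-2.86, 2.86], [-0.3, 2.09], [-1.38, 1.24], [0.06, 2.45], [-1.56, 4.7], [0.09, 2.05], [-2.69, 2.69]. Speed limits (rad/s): [2.57, 2.57, 3.14, 3.14, 3.14, 3.14, 3.14].

INTERFACE

Orientations are given as a unit quaternion [x, y, z, w].
In Python, from bench import r, cams, job gives the robot as it stands. The module is installed in compiled form; this text tells all that it offers.
- The arm moves only by the tool send_rows, never from a script. Its arguments are lists of equal length, an entry for each row: "dp": the shift along the world's x, y, z in m, a list of three; "rot": the turn, a rotation vector about the world's x, y, z in rad, a list of three; "claw": the opening, from -1 (shut) to 1 (fully open). A call has 1 to 5 rows; each row is the pose to reach, as a shift and turn from the pose commanded when the call began; what a row does not reach only later rows make up. A row lasts 1/8 s, in which the tool goes at most 62.5 mm and 10.7 degrees, less where a joint would pass 70% of its speed; a pose out of reach is approached as far as the arm can. A call with a gripper value outside its range is refused whole. The fingers move at their own pace and stop on an object; "force" is the grip in N (left out, the last holds). Time passes only in rows, so rows that repeat a pose let the fingers close. It gives the time, the measured TCP pose, the force, the opening and the grip force at its end, in the units of the state.
- r.get_state(): the state, without advancing time (a new reading comes with each control period).
- cams.get_image(name): name is "side" or "top"; returns the picture (400x640x3 uint8, red, green, blue); there is no depth.
- cams.camera_model(name): a dict with "vertical_fov" (degrees; the focal length in pixels is half the picture's height over the tangent of half this angle, whatever the lens; pixels are square), "cx", "cy" (the principal point, pixels), "R" (3x3) and "t" (3): a world point X has camera coordinates R X + t. Camera axes: x right, y down, z forward; pixel columns grow to the right and rows downward; lengths in m; the calibration is good to about 2 mm. A picture is of the moment at which its call begins. camera_model takes no time and is no camera call.
- job.close_job(): hands the job in; it is judged then, once.
Trained networks look in the newest picture that a camera, given by its name, has taken for a name from the list of things; names that differ only in an ending like _2 or _b are one class to them, and where a whole thing is asked for, a point or a joint stands for the part that bears it (a point fixed in the world has none). Each returns a list of dicts, best first, with "confidence" (0 to 1); they miss things now and then, are a little off and sometimes report something else, mostly with a low value. They report only what shows in the picture. A call takes as long as a camera call. They do not tell look-alikes from the thing itself.
- cams.spot_in(camera, label): "centre" ([x, y, z] in m, in world coordinates, good to about 4 mm: the middle of the surface that is visible of it).
- cams.spot_point(camera, label): "centre" ([x, y, z] in m, in world coordinates, good to about 4 mm: a listed point, or the origin of a listed thing).
The state is a dict: "time": time; "joint_positions": joint angles; "qvel": joint speeds; "effort": joint torques, N m; "tool_pos": TCP position; "tcp_rot": TCP orientation; "ft_force": force on the tool from outside, world axes, zero at the start; "ft_torque": the same for the moment, N m; "finger_gap": finger opening in m; "finger_force": force on a finger pad.
Only numpy, scipy, OpenCV 4.12 (cv2) and the standard library are available. Lean on these libraries where they do the work, as an engineer would, in place of code of your own. Each camera call takes 0.05 s, during which the arm holds its last target. There are 200 camera calls.

## Working session

There is one attempt and no reset: what is moved stays moved. The work goes in short steps, Python scripts to look and compute and a tool call to move; the robot and the scene stay as the last step left them, time stands still between calls to the robot, and variables do not carry over. Pictures are saved under pics/ and viewed, at most 14 in all, crops included, and the job is handed in when it is done.

Besides the shell and the picture viewer there is one more tool, called after "Call:" as name(argument=value, ...), one argument or row to a line, values as JSON. send_rows: Moves the arm, as the interface text tells. Its arguments: {"type":"object","properties":{"dp":{"type":"array"},"rot":{"type":"array"},"claw":{"type":"array"},"force":{"type":"number"}},"required":["dp","rot","claw"]}

```bash
mkdir -p pics; cat > h.py <<'E'
from bench import r,cams,job
import numpy as np,cv2
def snap(c,fn=None):
    im=cams.get_image(c)
    if fn: cv2.imwrite('pics/'+fn,im[:,:,::-1])
    return im
def proj(c,X):
    m=cams.camera_model(c);f=200/np.tan(np.radians(m['vertical_fov'])/2)
    p=np.array(m['R'])@np.array(X)+np.array(m['t']);return f*p[0]/p[2]+m['cx'],f*p[1]/p[2]+m['cy']
def ray(c,u,v,z):
    m=cams.camera_model(c);f=200/np.tan(np.radians(m['vertical_fov'])/2);R=np.array(m['R'])
    d=R.T@np.array([(u-m['cx'])/f,(v-m['cy'])/f,1]);o=-R.T@np.array(m['t']);return o+d*(z-o[2])/d[2]
E
python3 - <<'E'
from h import *
snap('top','t0.png');snap('side','s0.png')
for c in ('top','side'):
  m=cams.camera_model(c);print(c,-np.array(m['R']).T@np.array(m['t']),m['vertical_fov'])
  for l in ['rack','mark','stop_mid','stop_knob_grip','keeper_mid','keeper_knob_grip','sample1']+['puck','offcut','beaker','bottle'][:4*(c=='top')]:
    print(c,l,[(np.round(d['centre'],3).tolist(),round(d['confidence'],2)) for d in cams.spot_point(c,l)])
s=r.get_state();print(s['time'],s['tool_pos'],s['tcp_rot'],s['finger_gap'],r.grip_depth)
E
```

```text
top [ 0.47454878 -0.05620163  1.3138728 ] 54.21032760209134
top rack [([0.636, 0.018, 0.0], 0.62)]
top mark []
top stop_mid [([0.632, 0.008, 0.191], 0.52), ([0.527, 0.15, 0.0], 0.25)]
top stop_knob_grip [([0.639, 0.006, 0.244], 0.57)]
top keeper_mid [([0.634, -0.217, 0.189], 0.72), ([0.428, -0.061, -0.001], 0.32)]
top keeper_knob_grip [([0.636, -0.22, 0.24], 0.63)]
top sample1 [([0.424, 0.217, 0.003], 0.94), ([0.442, 0.08, 0.003], 0.8), ([0.433, -0.061, 0.0], 0.66), ([0.405, -0.174, -0.002], 0.61), ([0.64, 0.01, 0.245], 0.41)]
top puck [([0.634, -0.217, 0.239], 0.49), ([0.524, 0.148, 0.0], 0.42)]
top offcut [([0.519, -0.151, -0.0], 0.63), ([0.46, -0.455, 0.003], 0.4)]
top beaker [([0.57, 0.432, 0.002], 0.82)]
top bottle []
side [0.49644359 0.77264298 0.95326256] 54.773133285150344
side rack [([0.639, 0.014, 0.001], 0.69)]
side mark [([0.694, 0.142, 0.187], 0.53)]
side stop_mid [([0.636, 0.007, 0.19], 0.95)]
side stop_knob_grip [([0.638, 0.007, 0.242], 0.75)]
side keeper_mid [([0.631, -0.215, 0.19], 0.82)]
side keeper_knob_grip [([0.633, -0.212, 0.244], 0.66), ([0.426, 0.221, -0.0], 0.6)]
side sample1 [([0.423, 0.218, -0.004], 0.88), ([0.41, -0.176, 0.002], 0.83), ([0.437, 0.085, -0.005], 0.7), ([0.636, 0.01, 0.192], 0.53)]
1.0 [ 0.27141699 -0.59065163  0.23137429] [ 9.76890205e-01  2.13741724e-01 -8.74130331e-06  5.79416563e-05] 0.08563403343880747 0.0187
```

View pics/t0.png

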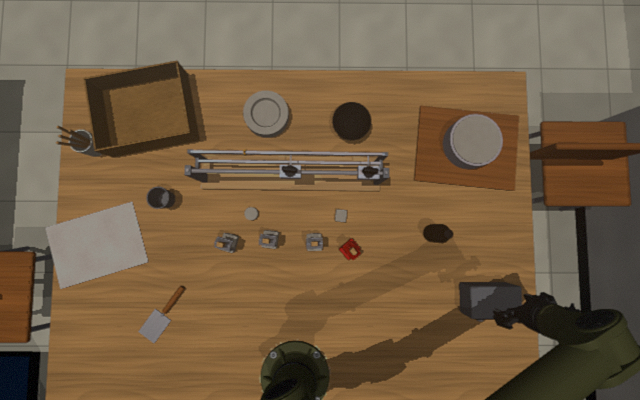

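View pics/s0.png

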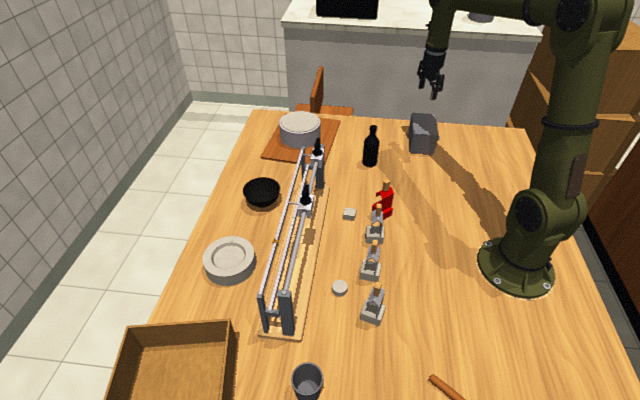

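The top picture shows rail at rows ~165-180, stop knob at (290,171), keeper knob at (369,171). The samples are at (227,242), (270,239) and (315,241). A red look-alike is at (349,249). I'll zoom in for orientations.

```bash
python3 - <<'E'
from h import *
t=cv2.imread('pics/t0.png')[145:260,180:400];cv2.imwrite('pics/t0c.png',cv2.resize(t,None,fx=3.6,fy=3.6,interpolation=cv2.INTER_CUBIC))
t=cv2.imread('pics/s0.png')[135:345,240:400];cv2.imwrite('pics/s0c.png',cv2.resize(t,None,fx=2.85,fy=2.85,interpolation=cv2.INTER_CUBIC))
for c in('top','side'):
  for l in ['mark','stop_mid','stop_knob_grip','keeper_mid','keeper_knob_grip','sample1','rack']:
    print(c,l,[(np.round(d['centre'],3).tolist(),round(d['confidence'],2)) for d in cams.spot_in(c,l)])
E
```

```text
top mark []
top stop_mid [([0.63, 0.008, 0.208], 0.64)]
top stop_knob_grip []
top keeper_mid [([0.633, 0.006, 0.207], 0.74), ([0.626, -0.211, 0.209], 0.52)]
top keeper_knob_grip [([0.633, -0.22, 0.243], 0.55)]
top sample1 [([0.434, -0.062, 0.102], 0.72), ([0.427, 0.206, 0.104], 0.63), ([0.442, 0.08, 0.103], 0.56), ([0.408, -0.175, 0.099], 0.56)]
top rack [([0.645, 0.014, 0.014], 0.72), ([0.525, 0.145, 0.023], 0.21)]
side mark []
side stop_mid [([0.634, 0.025, 0.209], 0.93)]
side stop_knob_grip [([0.633, 0.016, 0.236], 0.63)]
side keeper_mid [([0.627, -0.198, 0.21], 0.66)]
side keeper_knob_grip [([0.516, -0.139, 0.024], 0.68), ([0.64, 0.024, 0.206], 0.56), ([0.631, -0.202, 0.235], 0.52), ([0.426, 0.231, 0.033], 0.26)]
side sample1 [([0.432, -0.051, 0.035], 0.92), ([0.439, 0.094, 0.036], 0.85), ([0.425, 0.231, 0.034], 0.65), ([0.401, -0.167, 0.082], 0.56)]
side rack [([0.645, 0.098, 0.019], 0.92)]
```

View pics/t0c.png

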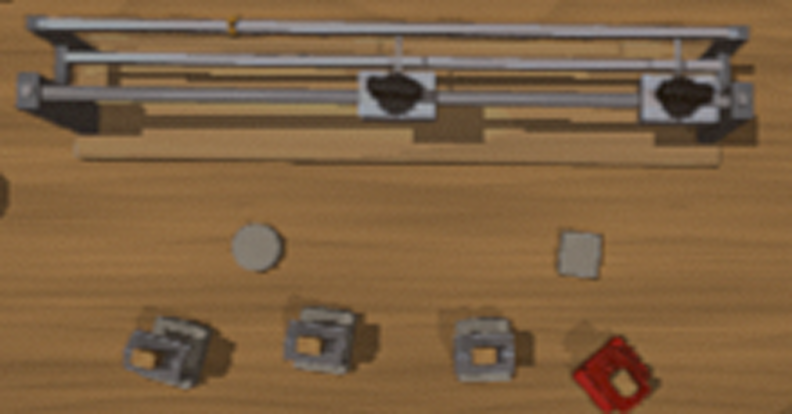

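View pics/s0c.png

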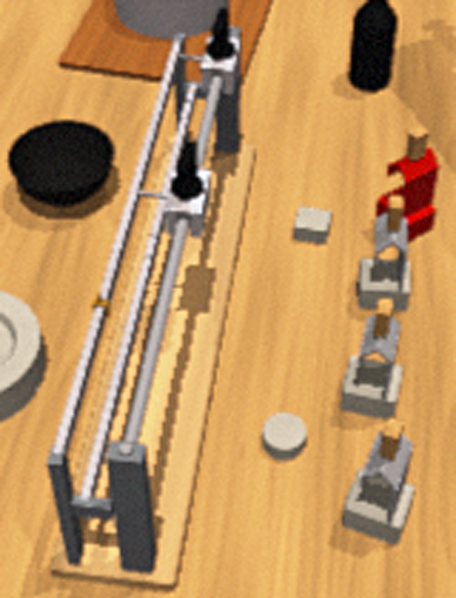

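```bash
python3 - <<'E'
from h import *
c=lambda u,v,z:ray('top',180+u/3.6,145+v/3.6,z)
a=c(29,90,.202);b=c(742,99,.202);print('uprights',a,b,'yaw deg',np.degrees(np.arctan2(-(a-b)[0],(a-b)[1])),'mid',(a+b)/2)
print('mark',c(234,24,.19))
s=lambda u,v,z:ray('side',240+u/2.85,135+v/2.85,z)
print('side upr',s(127,449,.202),'mark',s(100,302,.19))
for n,u,v in(('L',144,357),('M',310,346),('R',484,356)):print(n,c(u,v,.15))
print('knob',c(400,80,.255),c(686,85,.255))
E
```

```text
uprights [0.63739522 0.29971385 0.202     ] [ 0.63240736 -0.26788786  0.202     ] yaw deg -0.5034801319126022 mid [0.63490129 0.01591299 0.202     ]
mark [0.69360096 0.14027721 0.19      ]
side upr [0.63912691 0.30359134 0.202     ] mark [0.69536975 0.14868375 0.19      ]
L [0.42480776 0.21576482 0.15      ]
M [0.43399574 0.08016682 0.15      ]
R [ 0.42609462 -0.06262526  0.15      ]
knob [0.63841675 0.0023309  0.255     ] [ 0.63546238 -0.21522102  0.255     ]
```

Call:
send_rows(
  dp=[
    [0.03,0.05,0.02],
    [0.06,0.1,0.04],
    [0.09,0.15,0.06],
    [0.12,0.2,0.07],
    [0.15,0.25,0.08],
  ],
  rot=[
    [0,0,0.18],
    [0,0,0.36],
    [0,0,0.54],
    [0,0,0.72],
    [0,0,0.9],
  ],
  claw=[0.2,0.2,0.2,0.2,0.2],
  force=60,
)

```text
time: 2.33
tool_pos: [0.4223, -0.339, 0.3122]
tcp_rot: [0.785, 0.62, 0.0, 0.001]
ft_force: [1.5, -0.6, 0.2]
finger_gap: 0.0511
finger_force: 0.0
```

Call:
send_rows(
  dp=[
    [0.03,0.05,0],
    [0.06,0.1,0],
    [0.09,0.15,0],
    [0.12,0.2,0],
    [0.15,0.25,0],
  ],
  rot=[
    [0,0,0.1],
    [0,0,0.2],
    [0,0,0.23],
    [0,0,0.23],
    [0,0,0.23],
  ],
  claw=[0.2,0.2,0.2,0.2,0.2],
)

```text
time: 2.95
tool_pos: [0.5722, -0.0892, 0.3117]
tcp_rot: [0.711, 0.703, 0.0, 0.001]
ft_force: [0.9, -0.6, -0.8]
finger_gap: 0.0512
finger_force: 0.0
```

Call:
send_rows(
  dp=[
    [0.03,0.05,0],
    [0.063,0.093,0],
    [0.063,0.093,-0.02],
    [0.063,0.093,-0.02],
    [0.063,0.093,-0.02],
  ],
  rot=[
    [0,0,0],
    [0,0,0],
    [0,0,0],
    [0,0,0],
    [0,0,0],
  ],
  claw=[0.2,0.2,0.2,0.2,0.2],
)

```text
time: 3.58
tool_pos: [0.6345, 0.0012, 0.292]
tcp_rot: [0.711, 0.703, -0.0, 0.0]
ft_force: [0.7, -0.4, 0.2]
finger_gap: 0.0509
finger_force: 0.0
```

```bash
python3 - <<'E'
from h import *
s=r.get_state();print(s['tool_pos'],s['tcp_rot'],s['joint_positions'])
snap('side','s1.png')
for l in ['stop_knob_grip','mark','stop_mid']:
    print(l,[(np.round(d['centre'],3).tolist(),round(d['confidence'],2)) for d in cams.spot_point('side',l)])
E
```

```text
[0.63445606 0.00120527 0.29197573] [ 7.11244164e-01  7.02944905e-01 -2.80480349e-05  4.46785700e-04] [ 0.44256096  0.32654271 -0.63128501  1.38075524  0.19178303  1.49489612
 -0.18944956]
stop_knob_grip [([0.639, 0.007, 0.24], 0.47)]
mark [([0.692, 0.145, 0.189], 0.5)]
stop_mid [([0.635, 0.009, 0.192], 0.63)]
```

Call:
send_rows(
  dp=[
    [0.001,0.004,-0.035],
    [0.001,0.004,-0.067],
    [0.001,0.004,-0.067],
    [0.001,0.004,-0.067],
    [0.001,0.004,-0.067],
  ],
  rot=[
    [0,0,0],
    [0,0,0],
    [0,0,0],
    [0,0,0],
    [0,0,0],
  ],
  claw=[0.2,0.2,-1,-1,-1],
  force=60,
)

```text
time: 4.4
tool_pos: [0.638, 0.0062, 0.2263]
tcp_rot: [0.711, 0.703, 0.003, 0.002]
ft_force: [5.8, 0.7, -4.0]
finger_gap: 0.0109
finger_force: 60.1
```

Call:
send_rows(
  dp=[
    [0,0,0],
    [0,0,0],
    [0,0,0],
    [0,0,0],
    [0,0,0],
  ],
  rot=[
    [0,0,0.05],
    [0,0,0.15],
    [0,0,0.25],
    [0,0,0.4],
    [0,0,0.5],
  ],
  claw=[-1,-1,-1,-1,-1],
)

```text
time: 5.03
tool_pos: [0.6392, 0.0065, 0.2263]
tcp_rot: [0.513, 0.858, 0.003, 0.004]
ft_force: [9.8, 1.7, -5.9]
finger_gap: 0.0111
finger_force: 59.9
```

Call:
send_rows(
  dp=[
    [0.001,0,0],
    [0.002,0,0],
    [0.003,0,0],
    [0.003,0,0],
    [0.003,0,0],
  ],
  rot=[
    [0,0,0.15],
    [0,0,0.3],
    [0,0,0.45],
    [0,0,0.6],
    [0,0,0.65],
  ],
  claw=[-1,-1,-1,-1,-1],
)

```text
time: 5.65
tool_pos: [0.6406, 0.0063, 0.2263]
tcp_rot: [0.213, 0.977, 0.001, 0.003]
ft_force: [4.3, 0.6, -3.7]
finger_gap: 0.0108
finger_force: 60.3
```

Call:
send_rows(
  dp=[
    [0,0.005,0],
    [0,0.015,0],
    [0,0.025,0],
    [0,0.035,0],
    [0,0.045,0],
  ],
  rot=[
    [0,0,0],
    [0,0,0],
    [0,0,0],
    [0,0,0],
    [0,0,0],
  ],
  claw=[-1,-1,-1,-1,-1],
)

```text
time: 6.28
tool_pos: [0.641, 0.0511, 0.2263]
tcp_rot: [0.215, 0.977, 0.0, 0.003]
ft_force: [5.9, -0.9, -2.4]
finger_gap: 0.0111
finger_force: 60.5
```

Call:
send_rows(
  dp=[
    [0.0,0.02,0],
    [0,0.04,0],
    [0,0.06,0],
    [0.0,0.08,0],
    [0.0,0.088,0],
  ],
  rot=[
    [0,0,0],
    [0,0,0],
    [0,0,0],
    [0,0,0],
    [0,0,0],
  ],
  claw=[-1,-1,-1,-1,-1],
)

```text
time: 6.9
tool_pos: [0.6418, 0.1403, 0.2263]
tcp_rot: [0.214, 0.977, 0.001, 0.004]
ft_force: [9.1, -1.4, -1.8]
finger_gap: 0.0112
finger_force: 60.4
```

```bash
python3 - <<'E'
from h import *
snap('side','s2.png');snap('top','t2.png')
for c in('top','side'):
  for l in ['mark','stop_mid']:
    print(c,l,[(np.round(d['centre'],3).tolist(),round(d['confidence'],2)) for d in cams.spot_point(c,l)])
s=cv2.imread('pics/s2.png')[200:320,220:340];t=cv2.imread('pics/t2.png')[130:190,210:310]
k=lambda i,f:cv2.resize(i,(400,int(400*i.shape[0]/i.shape[1])),interpolation=cv2.INTER_CUBIC)
a,b=k(s,1),k(t,1);h=np.zeros((400,800,3),np.uint8);h[:,:400]=a;h[:b.shape[0],400:]=b;cv2.imwrite('pics/c2.png',h)
E
```

```text
top mark []
top stop_mid []
side mark [([0.694, 0.144, 0.192], 0.45)]
side stop_mid [([0.64, 0.14, 0.192], 0.8)]
```

View pics/c2.png

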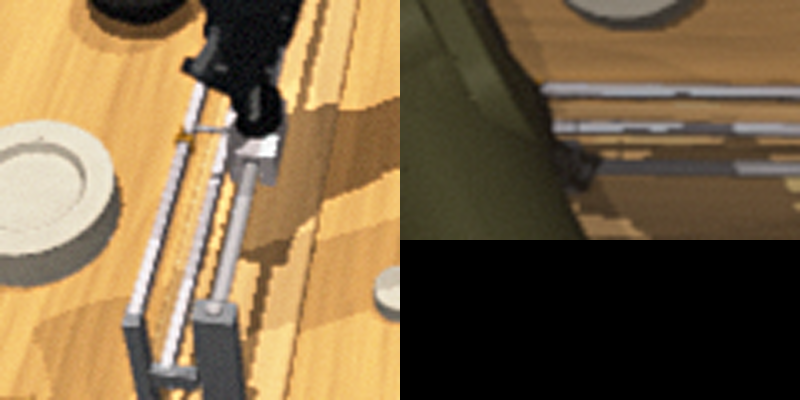

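Crop shows pointer reaching the rear bar at side pixel about (279,239) and the brass mark at about (275,241), so they nearly line up.

```bash
python3 - <<'E'
from h import *
im=cv2.imread('pics/s2.png')
for y in(.136,.14,.144,.148):
  print(y,[ [round(a,1) for a in proj('side',[x,y,z])] for x,z in((.665,.19),(.68,.19),(.694,.19),(.694,.2))])
hsv=cv2.cvtColor(im,cv2.COLOR_BGR2HSV).astype(int)
for f in('s0.png','s2.png'):
  i=cv2.imread('pics/'+f);q=i[225:255,262:296].astype(int)
  m=(q[:,:,2]-q[:,:,0]>90)&(q[:,:,1]<q[:,:,2]*.85)
  w=i[225:255,262:296]; cv2.imwrite('pics/z'+f,cv2.resize(w,None,fx=11.5,fy=11.5,interpolation=cv2.INTER_NEAREST))
a=cv2.imread('pics/zs0.png');b=cv2.imread('pics/zs2.png');cv2.imwrite('pics/z2.png',np.hstack([a,b]))
E
```

```text
0.136 [[np.float64(287.7), np.float64(238.4)], [np.float64(282.0), np.float64(237.8)], [np.float64(276.7), np.float64(237.3)], [np.float64(276.3), np.float64(234.7)]]
0.14 [[np.float64(287.4), np.float64(239.5)], [np.float64(281.7), np.float64(239.0)], [np.float64(276.3), np.float64(238.5)], [np.float64(276.0), np.float64(235.9)]]
0.144 [[np.float64(287.1), np.float64(240.7)], [np.float64(281.4), np.float64(240.2)], [np.float64(276.0), np.float64(239.6)], [np.float64(275.7), np.float64(237.1)]]
0.148 [[np.float64(286.8), np.float64(241.9)], [np.float64(281.0), np.float64(241.3)], [np.float64(275.7), np.float64(240.8)], [np.float64(275.4), np.float64(238.3)]]
```

View pics/z2.png

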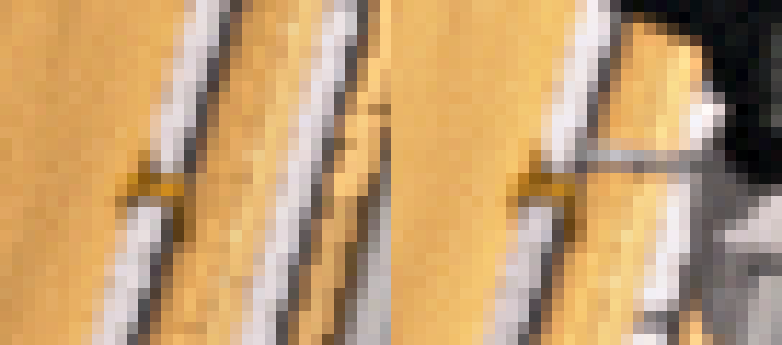

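```bash
python3 - <<'E'
from h import *
t=cv2.imread('pics/t0.png')
a=t[146:170,235:265];b=t[146:170,275:305];s=cv2.imread('pics/s0.png')[190:214,285:315]
k=lambda i:cv2.resize(i,None,fx=8.5,fy=8.5,interpolation=cv2.INTER_NEAREST)
cv2.imwrite('pics/z3.png',np.hstack([k(a),k(b),k(s)]))
print(ray('top',245,152,.188),ray('top',290.5,156,.19))
E
```

```text
[0.69300703 0.14060892 0.188     ] [0.68143261 0.00796382 0.19      ]
```

View pics/z3.png

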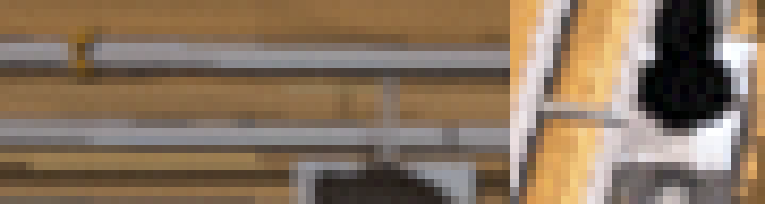

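```bash
python3 - <<'E'
from h import *
for x,y in((.68,.0),(.68,.004),(.68,.008),(.694,.14),(.694,.148)): print(x,y,np.round(proj('side',[x,y,.19]),1),np.round(proj('side',[x,y,.187]),1),'top',np.round(proj('top',[x,y,.19]),1))
def prof(f,r0,r1,c0,c1):
    i=cv2.imread('pics/'+f)[r0:r1,c0:c1].astype(int);print(f,r0);print((i[:,:,2]-i[:,:,0]))
prof('s0.png',196,210,289,296)
prof('s2.png',232,246,280,286)
prof('s2.png',234,248,270,281)
E
```

```text
0.68 0.0 [291.6 201.6] [291.6 202.3] top [293.2 156.5]
0.68 0.004 [291.3 202.5] [291.4 203.3] top [291.9 156.5]
0.68 0.008 [291.1 203.5] [291.1 204.3] top [290.5 156.5]
0.694 0.14 [276.3 238.5] [276.4 239.2] top [245.1 151.5]
0.694 0.148 [275.7 240.8] [275.8 241.6] top [242.3 151.5]
s0.png 196
[[  4  14  77 124 134 132 123]
 [ -1  20  85 132 135 123 111]
 [  1  46 112 135 134 113  99]
 [  5  67 129 135 133 121 111]
 [ 20  88 131 141 132 118 111]
 [ 32  86 108 120 125 112 115]
 [ 17  33  30  41  66  70  75]
 [ 15  29  17  19  18  15  13]
 [ 85 118 108 103  89  88  59]
 [116 130 131 121  99 121  71]
 [126 128 128 118 115 115  61]
 [131 129 124 120 117 101  56]
 [131 136 124 118 117  80  26]
 [125 134 125 118 116  67  12]]
s2.png 232
[[ 22  96 137 130 128 115]
 [ 57 121 133 136 127 114]
 [ 74 137 138 126 124 116]
 [ 91 145 135 127 120 110]
 [100 135 133 136 119 104]
 [ 62  83 100 111 107 103]
 [  4  -4   1   3  20  41]
 [ 57  51  36  19  24  30]
 [137 138 133 117 118 103]
 [141 137 130 122 111  91]
 [131 136 120 107 109  73]
 [131 129 118 114 107  58]
 [135 122 111 108 106  48]
 [132 115  93 111  87  24]]
s2.png 234
[[131 134 130 129 132  85  18   3  12   6  74]
 [134 130 134 130 126  67   2   0   2  13  91]
 [130 130 133 133 121  53   1  11   8  31 100]
 [130 133 131 144 129  51   4  14   8  26  62]
 [128 131 133 141 135  51   9  11   2   0   4]
 [128 134 136 144 120  34  10  16   8  39  57]
 [130 135 151 153 119 103  94  90  61 124 137]
 [129 139 150 140 124 132 158 128  91 132 141]
 [128 141 128  63  47  60  83  97 100 130 131]
 [132 138 126  28   2  13  29  83 113 128 131]
 [135 137 108  18   8   5  20  84 108 135 135]
 [128 131  89   8   6  -3  13  76 112 134 132]
 [134 125  71  13  13   3  25  90 131 136 129]
 [131  99  29   9   9   1  53 115 139 129 132]]
```

Call:
send_rows(
  dp=[
    [0,0.003,0],
    [0,0.003,0],
    [0,0.003,0],
    [0,0.003,0],
    [0,0.003,0],
  ],
  rot=[
    [0,0,0],
    [0,0,-0.15],
    [0,0,-0.3],
    [0,0,-0.45],
    [0,0,-0.6],
  ],
  claw=[-1,-1,-1,-1,-1],
)

```text
time: 7.82
tool_pos: [0.6408, 0.1412, 0.2263]
tcp_rot: [0.496, 0.868, 0.001, 0.003]
ft_force: [6.7, -0.7, -0.8]
finger_gap: 0.0109
finger_force: 60.6
```

Call:
send_rows(
  dp=[
    [0,0,0],
    [0,0,0],
    [0,0,0],
    [0,0,0],
    [0,0,0],
  ],
  rot=[
    [0,0,-0.15],
    [0,0,-0.3],
    [0,0,-0.45],
    [0,0,-0.6],
    [0,0,-0.65],
  ],
  claw=[-1,-1,-1,-1,-1],
)

```text
time: 8.45
tool_pos: [0.6391, 0.141, 0.2263]
tcp_rot: [0.746, 0.665, 0.0, 0.002]
ft_force: [0.2, -3.1, 0.5]
finger_gap: 0.0111
finger_force: 61.0
```

Call:
send_rows(
  dp=[
    [0,0,0],
    [0,0,0],
    [0,0,0],
  ],
  rot=[
    [0,0,0],
    [0,0,0],
    [0,0,0],
  ],
  claw=[-1,-1,-1],
)

```text
time: 8.82
tool_pos: [0.6392, 0.141, 0.2262]
tcp_rot: [0.745, 0.667, 0.0, 0.001]
ft_force: [-0.9, -5.4, 6.3]
finger_gap: 0.0111
finger_force: 61.6
```

Call:
send_rows(
  dp=[
    [0,0,0],
    [0,0,0],
    [0,0,0.04],
    [0,0,0.08],
    [-0.04,-0.04,0.08],
  ],
  rot=[
    [0,0,0],
    [0,0,0],
    [0,0,0],
    [0,0,0],
    [0,0,0.07],
  ],
  claw=[0.2,0.2,0.2,0.2,0.2],
)

```text
time: 9.45
tool_pos: [0.6002, 0.1076, 0.3071]
tcp_rot: [0.718, 0.696, 0.004, -0.0]
ft_force: [-0.5, -0.5, -0.1]
finger_gap: 0.0515
finger_force: 0.0
```

Call:
send_rows(
  dp=[
    [-0.04,-0.04,0],
    [-0.08,-0.08,0],
    [-0.12,-0.12,0],
    [-0.165,-0.16,0],
    [-0.17,-0.163,-0.06],
  ],
  rot=[
    [0,0,0],
    [0,0,0],
    [0,0,0],
    [0,0,0],
    [0,0,0],
  ],
  claw=[0.2,0.2,0.2,0.2,0.2],
)

```text
time: 10.07
tool_pos: [0.4294, -0.0639, 0.2477]
tcp_rot: [0.723, 0.691, 0.002, 0.005]
ft_force: [1.1, 0.9, -1.0]
finger_gap: 0.0513
finger_force: 0.0
```

```bash
python3 - <<'E'
from h import *
s=r.get_state();print(s['tool_pos'],s['tcp_rot'],s['joint_positions'])
snap('side','s3.png');snap('top','t3.png')
for c in('top','side'):
  for l in ['mark','stop_mid','sample1']:
    print(c,l,[(np.round(d['centre'],3).tolist(),round(d['confidence'],2)) for d in cams.spot_point(c,l)])
s=cv2.imread('pics/s3.png')[140:340,250:410];t=cv2.imread('pics/t3.png')[140:180,230:290]
k=lambda i,f:cv2.resize(i,None,fx=f,fy=f,interpolation=cv2.INTER_CUBIC)
a,b=k(s,2.5),k(t,6.5);h=np.zeros((500,800,3),np.uint8);h[:,:400]=a;h[:b.shape[0],400:400+b.shape[1]]=b[:,:400];cv2.imwrite('pics/c3.png',h)
E
```

```text
[ 0.42942229 -0.06385933  0.24768258] [0.72312964 0.69069167 0.00211468 0.00490518] [ 0.62788347 -0.15630924 -0.48469743  1.91554716 -0.07158636  1.35476382
  0.11697844]
top mark [([0.459, -0.454, -0.002], 0.2)]
top stop_mid [([0.638, 0.144, 0.193], 0.89)]
top sample1 [([0.442, 0.083, 0.002], 0.77), ([0.424, 0.219, 0.003], 0.74), ([0.407, -0.177, 0.001], 0.67)]
side mark [([0.692, 0.144, 0.188], 0.44)]
side stop_mid [([0.639, 0.144, 0.19], 0.83)]
side sample1 [([0.425, 0.22, -0.002], 0.89), ([0.438, 0.088, 0.001], 0.83), ([0.43, -0.061, -0.002], 0.83), ([0.408, -0.177, 0.003], 0.68), ([0.632, -0.215, 0.194], 0.62)]
```

View pics/c3.png

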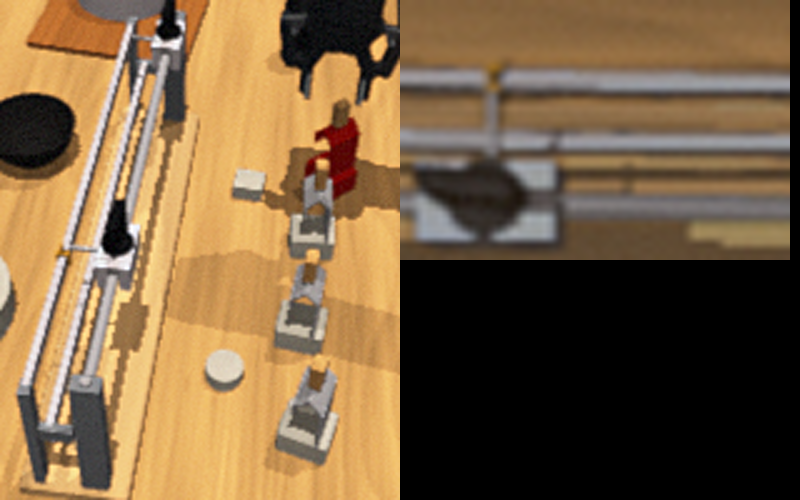

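The stop pointer column (491) and the mark (494) line up within about 1 mm, and the knob is tight. Now the right-hand sample.

Call:
send_rows(
  dp=[
    [0,0.002,-0.05],
    [0,0.002,-0.1],
    [0,0.002,-0.127],
    [0,0.002,-0.127],
    [0,0.002,-0.127],
  ],
  rot=[
    [0,0,0],
    [0,0,0],
    [0,0,0],
    [0,0,0],
    [0,0,0],
  ],
  claw=[0.2,0.2,0.2,0.2,-1],
  force=50,
)

```text
time: 11.1
tool_pos: [0.4303, -0.0586, 0.1193]
tcp_rot: [0.721, 0.693, 0.001, 0.001]
ft_force: [0.0, -0.0, -0.5]
finger_gap: 0.0344
finger_force: 0.0
```

Call:
send_rows(
  dp=[
    [0,0,0],
    [0,0,0],
    [0,0,0],
    [0,0,0.01],
    [0,0,0.03],
  ],
  rot=[
    [0,0,0],
    [0,0,0],
    [0,0,0],
    [0,0,0],
    [0,0,0],
  ],
  claw=[-1,-1,-1,-1,-1],
)

```text
time: 11.72
tool_pos: [0.4274, -0.0586, 0.1474]
tcp_rot: [0.721, 0.693, -0.001, -0.001]
ft_force: [-0.6, 0.2, -1.4]
finger_gap: 0.013
finger_force: 49.8
```

Call:
send_rows(
  dp=[
    [0,0,0.05],
    [0,0,0.1],
    [0.03,0.02,0.14],
    [0.07,0.05,0.15],
    [0.11,0.08,0.15],
  ],
  rot=[
    [0,0,0],
    [0,0,0],
    [0,0,0.03],
    [0,0,0.03],
    [0,0,0.03],
  ],
  claw=[-1,-1,-1,-1,-1],
)

```text
time: 12.35
tool_pos: [0.54, 0.0217, 0.2995]
tcp_rot: [0.711, 0.703, 0.001, 0.002]
ft_force: [0.9, -0.6, -1.4]
finger_gap: 0.0133
finger_force: 49.9
```

Call:
send_rows(
  dp=[
    [0.02,0.03,-0.02],
    [0.03,0.057,-0.045],
    [0.03,0.057,-0.051],
    [0.03,0.057,-0.051],
    [0.03,0.057,-0.051],
  ],
  rot=[
    [0,0,0],
    [0,0,0],
    [0,0,0],
    [0,0,0],
    [0,0,0],
  ],
  claw=[-1,-1,-1,-1,-1],
)

```text
time: 12.98
tool_pos: [0.5688, 0.0769, 0.2474]
tcp_rot: [0.711, 0.703, 0.0, 0.001]
ft_force: [-1.1, 0.2, -1.0]
finger_gap: 0.0129
finger_force: 49.8
```

```bash
python3 - <<'E'
from h import *
s=r.get_state();print(s['tool_pos'],s['tcp_rot'],s['finger_gap'])
snap('side','s4.png')
print([(np.round(d['centre'],3).tolist(),round(d['confidence'],2)) for d in cams.spot_point('side','sample1')])
t=cv2.imread('pics/s4.png')[130:330,240:420];cv2.imwrite('pics/c4.png',cv2.resize(t,None,fx=3,fy=3,interpolation=cv2.INTER_CUBIC))
E
```

```text
[0.56878643 0.0768708  0.24741719] [7.11386775e-01 7.02800114e-01 2.10699346e-04 9.01051821e-04] 0.012919957180529124
[([0.569, 0.073, 0.127], 0.84), ([0.422, 0.224, -0.003], 0.64), ([0.438, 0.085, 0.001], 0.64), ([0.405, -0.176, 0.002], 0.64), ([0.573, 0.438, -0.002], 0.37)]
```

View pics/c4.png

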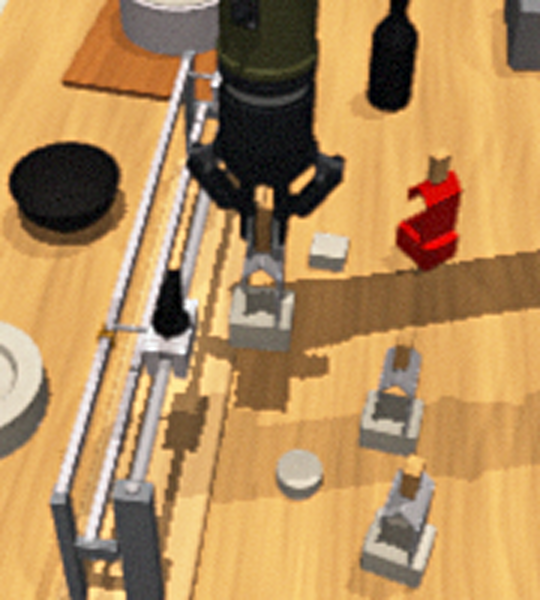

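The sample is held upright at about (262,290) in the crop, lip to the rear, just in front of the stop's slot. Now insert it.

Call:
send_rows(
  dp=[
    [0.02,0,0],
    [0.04,0,0],
    [0.06,0,0],
    [0.069,0,0],
    [0.069,0,0],
  ],
  rot=[
    [0,0,0],
    [0,0,0],
    [0,0,0],
    [0,0,0],
    [0,0,0],
  ],
  claw=[-1,-1,-1,-1,-1],
)

```text
time: 13.7
tool_pos: [0.6375, 0.078, 0.2464]
tcp_rot: [0.711, 0.703, -0.0, -0.0]
ft_force: [-0.4, -0.1, -1.2]
finger_gap: 0.0133
finger_force: 49.8
```

Call:
send_rows(
  dp=[
    [0,0,-0.015],
    [0,0,-0.028],
    [0,0,-0.036],
    [0,0,-0.036],
    [0,0,-0.036],
  ],
  rot=[
    [0,0,0],
    [0,0,0],
    [0,0,0],
    [0,0,0],
    [0,0,0],
  ],
  claw=[-1,-1,-1,-1,-1],
)

```text
time: 14.32
tool_pos: [0.6374, 0.0782, 0.2104]
tcp_rot: [0.711, 0.704, -0.0, 0.0]
ft_force: [1.7, -0.3, -1.3]
finger_gap: 0.0134
finger_force: 49.8
```

Call:
send_rows(
  dp=[
    [0,0,-0.002],
    [0,0.004,-0.002],
    [0,0.008,-0.002],
    [0,0.01,-0.002],
    [0,0.01,-0.002],
  ],
  rot=[
    [0,0,0],
    [0,0,0],
    [0,0,0],
    [0,0,0],
    [0,0,0],
  ],
  claw=[-1,-1,-1,-1,-1],
)

```text
time: 14.95
tool_pos: [0.6387, 0.0874, 0.2089]
tcp_rot: [0.711, 0.703, 0.001, 0.001]
ft_force: [4.9, -3.0, 1.1]
finger_gap: 0.0131
finger_force: 50.2
```

Call:
send_rows(
  dp=[
    [0,0.002,0],
    [0,0.004,0],
    [0,0.004,0],
  ],
  rot=[
    [0,0,0],
    [0,0,0],
    [0,0,0],
  ],
  claw=[-1,-1,-1],
)

```text
time: 15.32
tool_pos: [0.6387, 0.091, 0.2089]
tcp_rot: [0.711, 0.703, 0.0, 0.002]
ft_force: [4.6, -3.7, 1.6]
finger_gap: 0.0131
finger_force: 50.2
```

Call:
send_rows(
  dp=[
    [0,0.002,0],
    [0,0.002,0],
    [0,0.002,0],
  ],
  rot=[
    [0,0,0],
    [0,0,0],
    [0,0,0],
  ],
  claw=[-1,-1,-1],
)

```text
time: 15.7
tool_pos: [0.6387, 0.0911, 0.2089]
tcp_rot: [0.712, 0.703, -0.001, 0.002]
ft_force: [3.6, -5.9, 2.9]
finger_gap: 0.0132
finger_force: 50.3
```

```bash
python3 - <<'E'
from h import *
for c in('side','top'):
  for l in('sample1','stop_mid'):print(c,[(np.round(d['centre'],3).tolist(),round(d['confidence'],2)) for d in (snap(c),cams.spot_point(c,l))[1]])
E
```

```text
side [([0.436, 0.084, -0.002], 0.93), ([0.641, 0.088, 0.092], 0.69), ([0.406, -0.177, -0.0], 0.64), ([0.425, 0.219, -0.001], 0.59), ([0.694, 0.143, 0.186], 0.5)]
side [([0.52, 0.149, 0.001], 0.69), ([0.42, 0.222, -0.001], 0.63), ([0.64, 0.145, 0.192], 0.55)]
top [([0.426, 0.218, 0.003], 0.78), ([0.635, 0.086, 0.088], 0.61), ([0.405, -0.175, -0.0], 0.6)]
top []
```

Call:
send_rows(
  dp=[
    [0,-0.001,0],
    [0,-0.001,0],
    [0,-0.001,0],
    [0,-0.001,0.04],
    [0,-0.001,0.09],
  ],
  rot=[
    [0,0,0],
    [0,0,0],
    [0,0,0],
    [0,0,0],
    [0,0,0],
  ],
  claw=[0,0.1,0.2,0.2,0.2],
)

```text
time: 16.73
tool_pos: [0.6364, 0.0937, 0.2979]
tcp_rot: [0.71, 0.704, -0.001, -0.001]
ft_force: [0.8, -1.0, 0.8]
finger_gap: 0.051
finger_force: 0.0
```

Call:
send_rows(
  dp=[
    [-0.05,0,0],
    [-0.1,0,0],
    [-0.15,0,0],
    [-0.2,-0.006,-0.02],
    [-0.2,-0.006,-0.05],
  ],
  rot=[
    [0,0,-0.1],
    [0,0,-0.2],
    [0,0,-0.2],
    [0,0,-0.2],
    [0,0,-0.2],
  ],
  claw=[0.2,0.2,0.2,0.2,0.2],
)

```text
time: 17.35
tool_pos: [0.4354, 0.0874, 0.2492]
tcp_rot: [0.777, 0.629, 0.0, 0.003]
ft_force: [1.8, -0.0, 0.4]
finger_gap: 0.0512
finger_force: 0.0
```

```bash
python3 - <<'E'
from h import *
s=r.get_state();print(s['tool_pos'],s['tcp_rot'])
snap('side','s5.png');snap('top','t5.png')
for c in('side','top'):
  for l in('sample1','stop_mid'):print(c,[(np.round(d['centre'],3).tolist(),round(d['confidence'],2)) for d in cams.spot_point(c,l)])
E
```

```text
[0.43540375 0.08744922 0.24920554] [7.77297220e-01 6.29127362e-01 3.51822235e-04 2.76957664e-03]
side [([0.426, 0.219, -0.002], 0.88), ([0.435, 0.085, -0.002], 0.78), ([0.407, -0.178, -0.001], 0.61), ([0.635, 0.087, 0.089], 0.54)]
side [([0.637, 0.143, 0.19], 0.55)]
top [([0.636, 0.091, 0.087], 0.78), ([0.439, 0.079, 0.003], 0.63), ([0.406, -0.174, -0.003], 0.51)]
top [([0.638, 0.143, 0.191], 0.7)]
```

Call:
send_rows(
  dp=[
    [0.002,-0.004,-0.05],
    [0.002,-0.004,-0.1],
    [0.002,-0.004,-0.129],
    [0.002,-0.004,-0.129],
    [0.002,-0.004,-0.129],
  ],
  rot=[
    [0,0,0],
    [0,0,0],
    [0,0,0],
    [0,0,0],
    [0,0,0],
  ],
  claw=[0.2,0.2,0.2,0.2,-1],
)

```text
time: 18.27
tool_pos: [0.441, 0.0839, 0.121]
tcp_rot: [0.777, 0.629, 0.001, 0.0]
ft_force: [-0.0, -0.2, 0.6]
finger_gap: 0.0341
finger_force: 0.0
```

Call:
send_rows(
  dp=[
    [0,0,0],
    [0,0,0],
    [0,0,0],
    [0,0,0.01],
    [0,0,0.03],
  ],
  rot=[
    [0,0,0],
    [0,0,0],
    [0,0,0],
    [0,0,0],
    [0,0,0],
  ],
  claw=[-1,-1,-1,-1,-1],
)

```text
time: 18.9
tool_pos: [0.4381, 0.0829, 0.1489]
tcp_rot: [0.777, 0.629, -0.001, -0.001]
ft_force: [0.3, -0.1, -3.3]
finger_gap: 0.0132
finger_force: 52.2
```

Call:
send_rows(
  dp=[
    [0,0,0.05],
    [0,-0.02,0.1],
    [0.04,-0.04,0.13],
    [0.08,-0.056,0.13],
    [0.12,-0.056,0.12],
  ],
  rot=[
    [0,0,0],
    [0,0,0.05],
    [0,0,0.1],
    [0,0,0.15],
    [0,0,0.2],
  ],
  claw=[-1,-1,-1,-1,-1],
)

```text
time: 19.52
tool_pos: [0.561, 0.0244, 0.2703]
tcp_rot: [0.712, 0.703, -0.0, 0.001]
ft_force: [-0.2, -0.5, -1.7]
finger_gap: 0.0131
finger_force: 52.2
```

Call:
send_rows(
  dp=[
    [0.01,0,-0.02],
    [0.01,0,-0.02],
    [0.01,0,-0.02],
    [0.01,0,-0.02],
  ],
  rot=[
    [0,0,0],
    [0,0,0],
    [0,0,0],
    [0,0,0],
  ],
  claw=[-1,-1,-1,-1],
)

```text
time: 20.02
tool_pos: [0.569, 0.0276, 0.2505]
tcp_rot: [0.711, 0.704, 0.0, 0.001]
ft_force: [-0.3, -0.5, -2.2]
finger_gap: 0.0128
finger_force: 52.1
```

```bash
python3 - <<'E'
from h import *
s=r.get_state();print(s['tool_pos'],s['tcp_rot'])
snap('side','s6.png')
for c in('side',):
  for l in('sample1','stop_mid'):print(c,[(np.round(d['centre'],3).tolist(),round(d['confidence'],2)) for d in cams.spot_point(c,l)])
t=cv2.imread('pics/s6.png')[130:330,240:420];cv2.imwrite('pics/c6.png',cv2.resize(t,None,fx=3,fy=3,interpolation=cv2.INTER_CUBIC))
E
```

```text
[0.56903132 0.02759625 0.25050314] [7.10504785e-01 7.03691757e-01 1.94483517e-04 9.07567566e-04]
side [([0.423, 0.219, -0.004], 0.91), ([0.407, -0.178, -0.002], 0.83), ([0.569, 0.028, 0.128], 0.62), ([0.637, 0.086, 0.091], 0.55), ([0.639, 0.014, 0.002], 0.48)]
side [([0.637, 0.142, 0.192], 0.75), ([0.518, -0.151, -0.001], 0.43)]
```

View pics/c6.png

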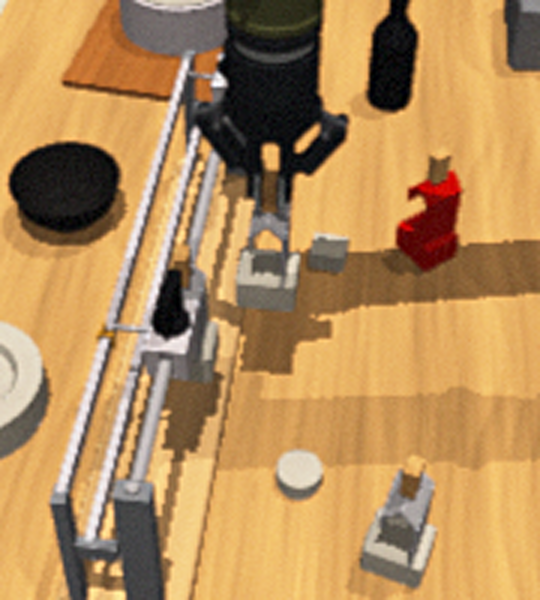

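The first sample hangs behind the stop at (200,335) and the second is held at (268,265), lip to the rear. Insert it and push it up.

Call:
send_rows(
  dp=[
    [0.02,0,0],
    [0.04,0,0],
    [0.06,0,0],
    [0.068,0,0],
    [0.068,0,0],
  ],
  rot=[
    [0,0,0],
    [0,0,0],
    [0,0,0],
    [0,0,0],
    [0,0,0],
  ],
  claw=[-1,-1,-1,-1,-1],
)

```text
time: 20.8
tool_pos: [0.6373, 0.0274, 0.2492]
tcp_rot: [0.711, 0.704, -0.0, -0.0]
ft_force: [-0.1, 0.3, -2.9]
finger_gap: 0.0132
finger_force: 52.0
```

Call:
send_rows(
  dp=[
    [0,0,-0.015],
    [0,0,-0.03],
    [0,0,-0.038],
    [0,0,-0.04],
    [0,0,-0.04],
  ],
  rot=[
    [0,0,0],
    [0,0,0],
    [0,0,0],
    [0,0,0],
    [0,0,0],
  ],
  claw=[-1,-1,-1,-1,-1],
)

```text
time: 21.42
tool_pos: [0.6384, 0.0272, 0.2103]
tcp_rot: [0.711, 0.703, 0.001, 0.001]
ft_force: [1.9, -0.9, 1.8]
finger_gap: 0.013
finger_force: 52.8
```

Call:
send_rows(
  dp=[
    [0,0.003,0],
    [0,0.006,0],
    [0,0.009,0],
    [0,0.01,0],
    [0,0.01,0],
  ],
  rot=[
    [0,0,0],
    [0,0,0],
    [0,0,0],
    [0,0,0],
    [0,0,0],
  ],
  claw=[-1,-1,-1,-1,-1],
)

```text
time: 22.05
tool_pos: [0.6385, 0.0335, 0.2102]
tcp_rot: [0.712, 0.702, -0.001, 0.003]
ft_force: [2.2, -5.7, 3.2]
finger_gap: 0.0133
finger_force: 52.9
```

Call:
send_rows(
  dp=[
    [0,0.003,0],
    [0,0.005,0],
    [0,0.005,0],
  ],
  rot=[
    [0,0,0],
    [0,0,0],
    [0,0,0],
  ],
  claw=[-1,-1,-1],
)

```text
time: 22.42
tool_pos: [0.6385, 0.0386, 0.2102]
tcp_rot: [0.712, 0.702, -0.001, 0.003]
ft_force: [2.0, -6.3, 4.3]
finger_gap: 0.0132
finger_force: 53.1
```

```bash
python3 - <<'E'
from h import *
for c in('side','top'):
  snap(c,c+'7.png')
  for l in('sample1','stop_mid'):print(c,[(np.round(d['centre'],3).tolist(),round(d['confidence'],2)) for d in cams.spot_point(c,l)])
E
```

```text
side [([0.407, -0.175, -0.002], 0.74), ([0.425, 0.22, -0.003], 0.68), ([0.637, 0.04, 0.09], 0.55), ([0.64, 0.088, 0.092], 0.54)]
side [([0.637, 0.018, 0.0], 0.7), ([0.638, 0.143, 0.194], 0.66)]
top [([0.422, 0.218, 0.003], 0.87), ([0.407, -0.173, 0.002], 0.52)]
top [([0.636, 0.141, 0.19], 0.7)]
```

Call:
send_rows(
  dp=[
    [0,0.002,0],
    [0,0.003,0],
    [0,0.003,0],
    [0,0.003,0],
  ],
  rot=[
    [0,0,0],
    [0,0,0],
    [0,0,0],
    [0,0,0],
  ],
  claw=[-1,-1,-1,-1],
)

```text
time: 23.22
tool_pos: [0.6385, 0.0395, 0.2103]
tcp_rot: [0.712, 0.702, -0.002, 0.003]
ft_force: [1.8, -8.0, 5.6]
finger_gap: 0.0132
finger_force: 53.2
```

Call:
send_rows(
  dp=[
    [0,-0.001,0],
    [0,-0.001,0],
    [0,-0.001,0],
    [0,-0.001,0.04],
    [0,-0.001,0.09],
  ],
  rot=[
    [0,0,0],
    [0,0,0],
    [0,0,0],
    [0,0,0],
    [0,0,0],
  ],
  claw=[0,0.1,0.2,0.2,0.2],
)

```text
time: 23.85
tool_pos: [0.6364, 0.0448, 0.2989]
tcp_rot: [0.71, 0.704, -0.001, -0.001]
ft_force: [1.0, 0.1, 0.6]
finger_gap: 0.0512
finger_force: 0.0
```

Call:
send_rows(
  dp=[
    [-0.04,0.03,0],
    [-0.08,0.065,0],
    [-0.12,0.1,0],
    [-0.16,0.135,0],
    [-0.2,0.17,0],
  ],
  rot=[
    [0,0,-0.1],
    [0,0,-0.2],
    [0,0,-0.26],
    [0,0,-0.26],
    [0,0,-0.26],
  ],
  claw=[0.2,0.2,0.2,0.2,0.2],
)

```text
time: 24.48
tool_pos: [0.4355, 0.216, 0.2992]
tcp_rot: [0.796, 0.606, -0.0, 0.0]
ft_force: [0.1, 0.7, 1.7]
finger_gap: 0.0516
finger_force: 0.0
```

```bash
python3 - <<'E'
from h import *
s=r.get_state();print(s['tool_pos'],s['tcp_rot'])
for c in('side','top'):
  snap(c,c+'8.png')
  for l in('sample1','stop_mid'):print(c,[(np.round(d['centre'],3).tolist(),round(d['confidence'],2)) for d in cams.spot_point(c,l)])
E
```

```text
[0.43549365 0.21596375 0.29921539] [ 7.95529095e-01  6.05915380e-01 -8.81104687e-05  5.58909645e-05]
side [([0.421, 0.224, -0.002], 0.96), ([0.64, 0.087, 0.085], 0.87), ([0.636, 0.041, 0.087], 0.65)]
side [([0.637, 0.144, 0.191], 0.8), ([0.635, -0.214, 0.242], 0.35), ([0.426, 0.219, 0.0], 0.21)]
top [([0.423, 0.218, 0.005], 0.84), ([0.64, 0.091, 0.088], 0.64), ([0.408, -0.177, 0.001], 0.62), ([0.642, 0.039, 0.089], 0.52)]
top [([0.638, 0.146, 0.19], 0.89)]
```

Call:
send_rows(
  dp=[
    [-0.012,0.003,-0.05],
    [-0.012,0.003,-0.1],
    [-0.012,0.003,-0.15],
    [-0.012,0.003,-0.178],
    [-0.012,0.003,-0.178],
  ],
  rot=[
    [0,0,0],
    [0,0,0],
    [0,0,0],
    [0,0,0],
    [0,0,0],
  ],
  claw=[0.2,0.2,0.2,0.2,0.2],
)

```text
time: 25.4
tool_pos: [0.4243, 0.2158, 0.1191]
tcp_rot: [0.796, 0.605, -0.003, -0.001]
ft_force: [-0.0, -0.1, -0.4]
finger_gap: 0.051
finger_force: 0.0
```

Call:
send_rows(
  dp=[
    [0,0,0],
    [0,0,0],
    [0,0,0],
    [0,0,0],
    [0,0,0.02],
  ],
  rot=[
    [0,0,0],
    [0,0,0],
    [0,0,0],
    [0,0,0],
    [0,0,0],
  ],
  claw=[-1,-1,-1,-1,-1],
)

```text
time: 26.02
tool_pos: [0.4243, 0.2167, 0.1406]
tcp_rot: [0.796, 0.606, -0.001, -0.0]
ft_force: [-0.3, 0.0, -1.4]
finger_gap: 0.0133
finger_force: 49.0
```

Call:
send_rows(
  dp=[
    [0,0,0.05],
    [0,-0.03,0.1],
    [0,-0.07,0.14],
    [0.04,-0.11,0.16],
    [0.06,-0.15,0.16],
  ],
  rot=[
    [0,0,0],
    [0,0,0.05],
    [0,0,0.1],
    [0,0,0.15],
    [0,0,0.2],
  ],
  claw=[-1,-1,-1,-1,-1],
)

```text
time: 26.65
tool_pos: [0.4873, 0.0658, 0.3034]
tcp_rot: [0.731, 0.682, 0.001, 0.002]
ft_force: [-0.5, 0.3, -2.7]
finger_gap: 0.013
finger_force: 49.3
```

Call:
send_rows(
  dp=[
    [0.03,-0.04,0],
    [0.06,-0.08,-0.01],
    [0.085,-0.09,-0.035],
    [0.085,-0.09,-0.05],
    [0.085,-0.09,-0.05],
  ],
  rot=[
    [0,0,0.06],
    [0,0,0.06],
    [0,0,0.06],
    [0,0,0.06],
    [0,0,0.06],
  ],
  claw=[-1,-1,-1,-1,-1],
)

```text
time: 27.28
tool_pos: [0.5688, -0.0217, 0.2497]
tcp_rot: [0.71, 0.704, -0.001, -0.002]
ft_force: [-0.8, 0.3, -1.7]
finger_gap: 0.0132
finger_force: 49.5
```

```bash
python3 - <<'E'
from h import *
s=r.get_state();print(s['tool_pos'],s['tcp_rot'])
snap('side','s9.png')
for l in('sample1','stop_mid'):print([(np.round(d['centre'],3).tolist(),round(d['confidence'],2)) for d in cams.spot_point('side',l)])
t=cv2.imread('pics/s9.png')[130:330,240:420];cv2.imwrite('pics/c9.png',cv2.resize(t,None,fx=3,fy=3,interpolation=cv2.INTER_CUBIC))
E
```

```text
[ 0.56879375 -0.02173956  0.24969758] [ 0.71021021  0.7039867  -0.00113528 -0.00170136]
[([0.566, -0.021, 0.125], 0.75), ([0.641, 0.086, 0.086], 0.7), ([0.638, 0.042, 0.087], 0.65), ([0.41, -0.177, 0.001], 0.62)]
[([0.638, 0.142, 0.19], 0.81)]
```

View pics/c9.png

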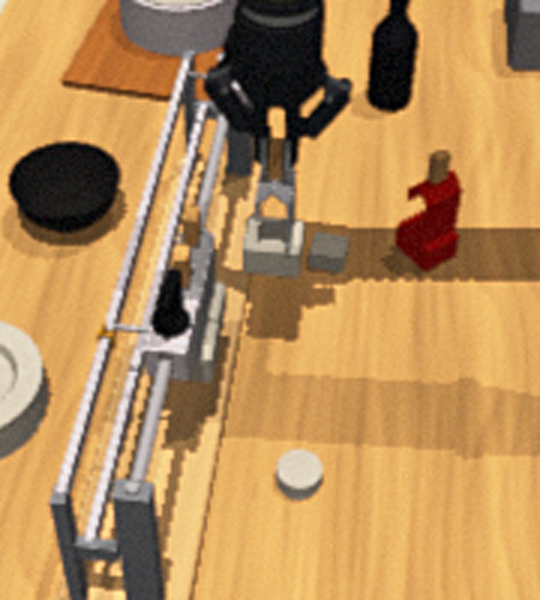

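Two samples hang in line at (205,320); the third is held at (275,240), lip to the rear. Insert it.

Call:
send_rows(
  dp=[
    [0.02,0,0],
    [0.04,0,0],
    [0.06,0,0],
    [0.068,0,0],
    [0.068,0,0],
  ],
  rot=[
    [0,0,0],
    [0,0,0],
    [0,0,0],
    [0,0,0],
    [0,0,0],
  ],
  claw=[-1,-1,-1,-1,-1],
)

```text
time: 28.05
tool_pos: [0.6384, -0.0222, 0.2519]
tcp_rot: [0.71, 0.704, 0.0, 0.0]
ft_force: [0.9, -1.0, -1.6]
finger_gap: 0.0132
finger_force: 49.5
```

Call:
send_rows(
  dp=[
    [0,0,-0.015],
    [0,0,-0.03],
    [0,0,-0.038],
    [0,0,-0.039],
    [0,0,-0.039],
  ],
  rot=[
    [0,0,0],
    [0,0,0],
    [0,0,0],
    [0,0,0],
    [0,0,0],
  ],
  claw=[-1,-1,-1,-1,-1],
)

```text
time: 28.68
tool_pos: [0.638, -0.0229, 0.2123]
tcp_rot: [0.711, 0.703, -0.0, -0.0]
ft_force: [-2.5, -0.4, 0.9]
finger_gap: 0.0131
finger_force: 50.0
```

Call:
send_rows(
  dp=[
    [0,0.003,0],
    [0,0.006,0],
    [0,0.009,0],
    [0,0.012,0],
    [0,0.012,0],
  ],
  rot=[
    [0,0,0],
    [0,0,0],
    [0,0,0],
    [0,0,0],
    [0,0,0],
  ],
  claw=[-1,-1,-1,-1,-1],
)

```text
time: 29.3
tool_pos: [0.6382, -0.0125, 0.2124]
tcp_rot: [0.711, 0.703, -0.001, 0.001]
ft_force: [-2.9, -5.9, 1.5]
finger_gap: 0.0133
finger_force: 50.1
```

Call:
send_rows(
  dp=[
    [0,0.002,0],
    [0,0.003,0],
    [0,0.003,0],
  ],
  rot=[
    [0,0,0],
    [0,0,0],
    [0,0,0],
  ],
  claw=[-1,-1,-1],
)

```text
time: 29.68
tool_pos: [0.6381, -0.0124, 0.2125]
tcp_rot: [0.712, 0.702, -0.003, 0.002]
ft_force: [-4.0, -9.8, 3.0]
finger_gap: 0.0131
finger_force: 50.2
```

Call:
send_rows(
  dp=[
    [0,0.002,0],
    [0,0.003,0],
    [0,0.003,0],
  ],
  rot=[
    [0,0,0],
    [0,0,0],
    [0,0,0],
  ],
  claw=[-1,-1,-1],
)

```text
time: 30.05
tool_pos: [0.6381, -0.0122, 0.2126]
tcp_rot: [0.713, 0.702, -0.004, 0.003]
ft_force: [-3.9, -14.1, 4.7]
finger_gap: 0.0132
finger_force: 50.3
```

```bash
python3 - <<'E'
from h import *
for c in('side','top'):
  snap(c)
  for l in('sample1','stop_mid'):print(c,[(np.round(d['centre'],3).tolist(),round(d['confidence'],2)) for d in cams.spot_point(c,l)])
E
```

```text
side [([0.637, 0.039, 0.089], 0.85), ([0.642, 0.089, 0.089], 0.73), ([0.634, -0.009, 0.086], 0.71), ([0.406, -0.177, -0.001], 0.68)]
side [([0.641, 0.141, 0.193], 0.76)]
top [([0.635, 0.092, 0.088], 0.83), ([0.405, -0.175, 0.001], 0.59)]
top [([0.637, 0.144, 0.192], 0.69), ([0.636, -0.216, 0.241], 0.46)]
```

Call:
send_rows(
  dp=[
    [0,-0.006,0],
    [0,-0.006,0],
    [0,-0.006,0],
    [0,-0.006,0.04],
    [0,-0.006,0.09],
  ],
  rot=[
    [0,0,0],
    [0,0,0],
    [0,0,0],
    [0,0,0],
    [0,0,0],
  ],
  claw=[-1,0.1,0.2,0.2,0.2],
)

```text
time: 30.98
tool_pos: [0.6381, -0.009, 0.3022]
tcp_rot: [0.71, 0.704, -0.0, -0.001]
ft_force: [2.0, 0.6, -0.1]
finger_gap: 0.0514
finger_force: 0.0
```

Call:
send_rows(
  dp=[
    [0,-0.05,0],
    [-0.001,-0.1,0],
    [-0.002,-0.15,0],
    [-0.002,-0.204,0],
    [-0.002,-0.204,0],
  ],
  rot=[
    [0,0,0],
    [0,0,-0.04],
    [0,0,-0.04],
    [0,0,-0.04],
    [0,0,-0.04],
  ],
  claw=[0.2,0.2,0.2,0.2,0.2],
)

```text
time: 31.6
tool_pos: [0.6357, -0.2206, 0.3014]
tcp_rot: [0.727, 0.686, -0.001, 0.001]
ft_force: [0.5, 0.5, 0.2]
finger_gap: 0.051
finger_force: 0.0
```

```bash
python3 - <<'E'
from h import *
s=r.get_state();print(s['tool_pos'],s['tcp_rot'])
for c in('side','top'):
  snap(c,c+'10.png')
  for l in('sample1','keeper_knob_grip'):print(c,[(np.round(d['centre'],3).tolist(),round(d['confidence'],2)) for d in cams.spot_point(c,l)])
t=cv2.imread('pics/side10.png')[110:270,240:400];cv2.imwrite('pics/c10.png',cv2.resize(t,None,fx=3.6,fy=3.6,interpolation=cv2.INTER_CUBIC))
E
```

```text
[ 0.6357489  -0.22064401  0.30137678] [ 7.27345790e-01  6.86270331e-01 -8.90304269e-04  5.84394418e-04]
side [([0.406, -0.176, 0.003], 0.83), ([0.636, 0.04, 0.085], 0.75), ([0.638, -0.011, 0.089], 0.64), ([0.641, 0.09, 0.09], 0.63)]
side [([0.635, -0.213, 0.245], 0.67)]
top [([0.64, 0.038, 0.092], 0.66), ([0.404, -0.177, 0.0], 0.65), ([0.637, 0.086, 0.09], 0.61), ([0.637, -0.014, 0.094], 0.54)]
top [([0.637, -0.214, 0.241], 0.57)]
```

View pics/c10.png

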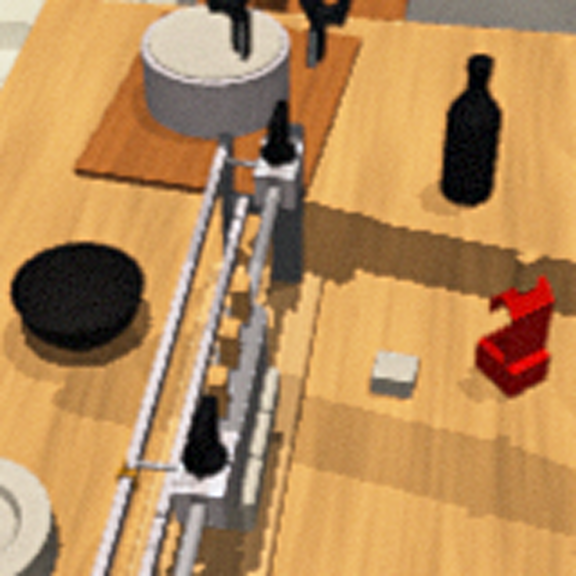

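All three samples hang touching at (245,290), (230,340) and (218,385); the keeper knob is at (280,135), under the open gripper. Grip it and loosen.

Call:
send_rows(
  dp=[
    [0.001,0.006,-0.035],
    [0.001,0.006,-0.075],
    [0.001,0.006,-0.075],
    [0.001,0.006,-0.075],
    [0.001,0.006,-0.075],
  ],
  rot=[
    [0,0,0],
    [0,0,0],
    [0,0,0],
    [0,0,0],
    [0,0,0],
  ],
  claw=[0.2,0.2,0.2,-1,-1],
  force=60,
)

```text
time: 32.52
tool_pos: [0.6385, -0.2086, 0.2299]
tcp_rot: [0.724, 0.689, 0.001, 0.002]
ft_force: [-2.8, -0.0, 4.6]
finger_gap: 0.0156
finger_force: 3.2
```

Call:
send_rows(
  dp=[
    [0,0,0],
    [0,0,0],
    [0,0,0],
    [0,0,0],
    [0,0,0],
  ],
  rot=[
    [0,0,0],
    [0,0,0],
    [0,0,0.15],
    [0,0,0.3],
    [0,0,0.45],
  ],
  claw=[-1,-1,-1,-1,-1],
)

```text
time: 33.15
tool_pos: [0.634, -0.209, 0.2301]
tcp_rot: [0.551, 0.834, -0.002, -0.002]
ft_force: [-15.1, 1.0, 9.7]
finger_gap: 0.0108
finger_force: 60.4
```

Call:
send_rows(
  dp=[
    [0,0,0],
    [0,0,0],
    [0,0,0],
    [0,0,0],
    [0,0,0],
  ],
  rot=[
    [0,0,0.15],
    [0,0,0.3],
    [0,0,0.45],
    [0,0,0.6],
    [0,0,0.74],
  ],
  claw=[-1,-1,-1,-1,-1],
)

```text
time: 33.78
tool_pos: [0.6305, -0.2115, 0.2301]
tcp_rot: [0.214, 0.977, -0.003, -0.007]
ft_force: [-22.4, 0.1, 14.8]
finger_gap: 0.011
finger_force: 61.0
```

Call:
send_rows(
  dp=[
    [-0.005,0,0.003],
    [-0.005,0.01,0.003],
    [-0.004,0.025,0.003],
    [-0.004,0.045,0.003],
    [-0.003,0.065,0.003],
  ],
  rot=[
    [0,0,0],
    [0,0,0],
    [0,0,0],
    [0,0,0],
    [0,0,0],
  ],
  claw=[-1,-1,-1,-1,-1],
)

```text
time: 34.4
tool_pos: [0.6308, -0.144, 0.2302]
tcp_rot: [0.215, 0.977, -0.002, -0.004]
ft_force: [-12.6, -0.1, 1.6]
finger_gap: 0.011
finger_force: 60.3
```

Call:
send_rows(
  dp=[
    [-0.002,0.02,0],
    [-0.002,0.04,0],
    [-0.002,0.055,0],
    [-0.002,0.063,0],
    [-0.002,0.067,0],
  ],
  rot=[
    [0,0,0],
    [0,0,0],
    [0,0,0],
    [0,0,0],
    [0,0,0],
  ],
  claw=[-1,-1,-1,-1,-1],
)

```text
time: 35.02
tool_pos: [0.6313, -0.0756, 0.2302]
tcp_rot: [0.213, 0.977, -0.0, -0.001]
ft_force: [-4.5, -0.4, -2.6]
finger_gap: 0.0111
finger_force: 59.8
```

Call:
send_rows(
  dp=[
    [0,0.003,0],
    [0,0.006,0],
    [0,0.006,0],
  ],
  rot=[
    [0,0,0],
    [0,0,0],
    [0,0,0],
  ],
  claw=[-1,-1,-1],
)

```text
time: 35.4
tool_pos: [0.6313, -0.0696, 0.2302]
tcp_rot: [0.214, 0.977, 0.0, -0.001]
ft_force: [-4.5, 0.8, -2.5]
finger_gap: 0.0113
finger_force: 59.8
```

```bash
python3 - <<'E'
from h import *
for c in('side','top'):
  snap(c,c+'11.png')
  for l in('sample1','keeper_mid'):print(c,[(np.round(d['centre'],3).tolist(),round(d['confidence'],2)) for d in cams.spot_point(c,l)])
E
```

```text
side [([0.635, 0.045, 0.09], 0.76), ([0.407, -0.179, 0.004], 0.71), ([0.633, -0.007, 0.09], 0.7), ([0.637, 0.091, 0.092], 0.65)]
side [([0.637, -0.073, 0.193], 0.77)]
top [([0.637, 0.036, 0.091], 0.7), ([0.637, 0.089, 0.088], 0.65), ([0.406, -0.177, -0.003], 0.58), ([0.635, -0.015, 0.092], 0.57)]
top []
```

Not yet touching. Edge on until contact shows.

Call:
send_rows(
  dp=[
    [0,0.002,0],
    [0,0.004,0],
    [0,0.004,0],
  ],
  rot=[
    [0,0,0],
    [0,0,0],
    [0,0,0],
  ],
  claw=[-1,-1,-1],
)

```text
time: 36.08
tool_pos: [0.6313, -0.0659, 0.2302]
tcp_rot: [0.214, 0.977, -0.0, -0.001]
ft_force: [-5.1, -0.0, -3.0]
finger_gap: 0.0106
finger_force: 59.8
```

Call:
send_rows(
  dp=[
    [0,0.002,0],
    [0,0.003,0],
    [0,0.003,0],
  ],
  rot=[
    [0,0,0],
    [0,0,0],
    [0,0,0],
  ],
  claw=[-1,-1,-1],
)

```text
time: 36.45
tool_pos: [0.6313, -0.0633, 0.2302]
tcp_rot: [0.214, 0.977, -0.0, -0.001]
ft_force: [-5.6, 0.4, -3.0]
finger_gap: 0.0108
finger_force: 59.7
```

Call:
send_rows(
  dp=[
    [0,0.002,0],
    [0,0.003,0],
    [0,0.003,0],
  ],
  rot=[
    [0,0,0],
    [0,0,0],
    [0,0,0],
  ],
  claw=[-1,-1,-1],
)

```text
time: 36.83
tool_pos: [0.6314, -0.063, 0.2302]
tcp_rot: [0.215, 0.977, -0.002, -0.001]
ft_force: [-5.2, -4.0, -1.8]
finger_gap: 0.0109
finger_force: 59.7
```

```bash
python3 - <<'E'
from h import *
for c in('side','top'):
  snap(c,c+'12.png')
  for l in('sample1','keeper_mid'):print(c,[(np.round(d['centre'],3).tolist(),round(d['confidence'],2)) for d in cams.spot_point(c,l)])
E
```

```text
side [([0.64, 0.089, 0.091], 0.69), ([0.406, -0.178, 0.002], 0.59), ([0.638, -0.008, 0.09], 0.58), ([0.638, 0.041, 0.083], 0.55)]
side [([0.637, -0.068, 0.191], 0.61), ([0.517, -0.147, 0.002], 0.58)]
top [([0.64, 0.038, 0.092], 0.67), ([0.407, -0.175, -0.0], 0.63), ([0.634, -0.014, 0.092], 0.47)]
top [([0.639, 0.016, -0.002], 0.58), ([0.643, 0.04, 0.093], 0.24)]
```

Contact is at −4 N. Tighten, following the knob's small grip offset.

Call:
send_rows(
  dp=[
    [0,0.0,0],
    [0.001,0.001,0],
    [0.002,0.002,0],
    [0.003,0.002,0],
    [0.004,0.003,0],
  ],
  rot=[
    [0,0,-0.12],
    [0,0,-0.27],
    [0,0,-0.42],
    [0,0,-0.57],
    [0,0,-0.7],
  ],
  claw=[-1,-1,-1,-1,-1],
)

```text
time: 37.75
tool_pos: [0.635, -0.0597, 0.2302]
tcp_rot: [0.538, 0.843, -0.002, -0.001]
ft_force: [-7.6, -4.8, -1.4]
finger_gap: 0.0107
finger_force: 59.7
```

Call:
send_rows(
  dp=[
    [0.001,0,0],
    [0.002,0,0],
    [0.002,0,0],
    [0.002,0,0],
    [0.002,0,0],
  ],
  rot=[
    [0,0,-0.15],
    [0,0,-0.3],
    [0,0,-0.45],
    [0,0,-0.55],
    [0,0,-0.55],
  ],
  claw=[-1,-1,-1,-1,-1],
)

```text
time: 38.38
tool_pos: [0.6385, -0.0591, 0.2302]
tcp_rot: [0.745, 0.667, -0.001, 0.001]
ft_force: [-0.3, -4.9, -6.1]
finger_gap: 0.0108
finger_force: 59.1
```

Angle 83.7°, so the knob reads about 1.4. Release, withdraw and check.

Call:
send_rows(
  dp=[
    [0,0,0],
    [0,0,0],
    [0,0,0],
    [0,0,0.04],
    [0,0,0.08],
  ],
  rot=[
    [0,0,0],
    [0,0,0],
    [0,0,0],
    [0,0,0],
    [0,0,0],
  ],
  claw=[-1,0.1,0.2,0.2,0.2],
)

```text
time: 39.0
tool_pos: [0.6387, -0.0563, 0.312]
tcp_rot: [0.744, 0.668, 0.001, -0.0]
ft_force: [1.0, -0.4, 0.3]
finger_gap: 0.0511
finger_force: 0.0
```

Call:
send_rows(
  dp=[
    [-0.02,-0.05,0.02],
    [-0.04,-0.1,0.02],
    [-0.06,-0.15,0.02],
    [-0.08,-0.2,0.02],
    [-0.1,-0.25,0.02],
  ],
  rot=[
    [0,0,0],
    [0,0,0],
    [0,0,0],
    [0,0,0],
    [0,0,0],
  ],
  claw=[0.2,0.2,0.2,0.2,0.2],
)

```text
time: 39.62
tool_pos: [0.5387, -0.3083, 0.3316]
tcp_rot: [0.744, 0.668, 0.001, 0.001]
ft_force: [0.3, -0.7, -0.1]
finger_gap: 0.0515
finger_force: 0.0
```

```bash
python3 - <<'E'
from h import *
for c in('side','top'):
  snap(c,c+'13.png')
  for l in('sample1','keeper_mid','stop_mid'):print(c,l,[(np.round(d['centre'],3).tolist(),round(d['confidence'],2)) for d in cams.spot_point(c,l)])
k=lambda i,f:cv2.resize(i,None,fx=f,fy=f,interpolation=cv2.INTER_CUBIC)
a=k(cv2.imread('pics/side13.png')[130:290,250:350],3.6);b=k(cv2.imread('pics/top13.png')[140:200,235:335],4.3)
h=np.zeros((576,800,3),np.uint8);h[:,:360]=a;h[:b.shape[0],365:365+b.shape[1]]=b;cv2.imwrite('pics/c13.png',h)
E
```

```text
side sample1 [([0.64, 0.086, 0.09], 0.84), ([0.636, -0.01, 0.088], 0.83), ([0.64, 0.037, 0.085], 0.81), ([0.41, -0.176, 0.002], 0.67)]
side keeper_mid [([0.639, -0.068, 0.194], 0.7), ([0.635, -0.063, 0.243], 0.65)]
side stop_mid [([0.641, 0.142, 0.193], 0.89), ([0.519, 0.15, -0.001], 0.17)]
top sample1 [([0.407, -0.175, -0.001], 0.87), ([0.636, 0.09, 0.089], 0.82), ([0.635, -0.014, 0.094], 0.67), ([0.64, 0.037, 0.094], 0.56)]
top keeper_mid [([0.636, -0.066, 0.189], 0.8)]
top stop_mid [([0.636, 0.144, 0.189], 0.73)]
```

View pics/c13.png

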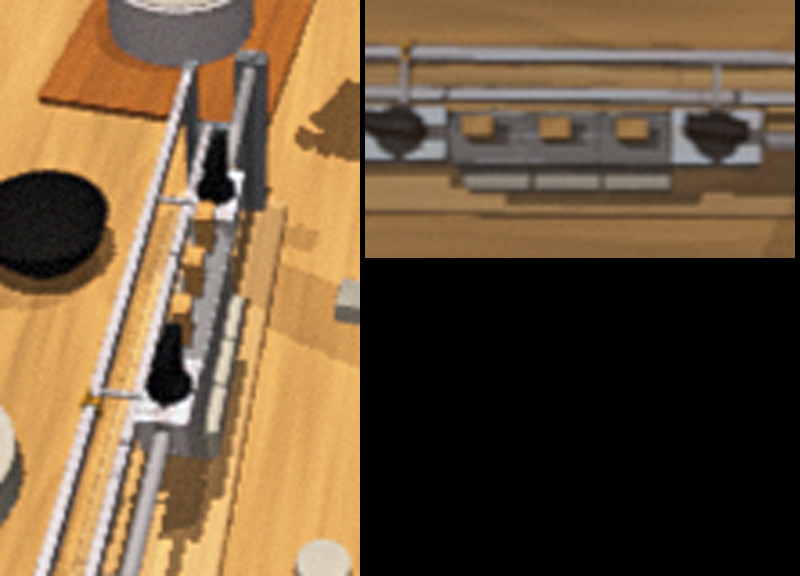

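Stop pointer (404,75) is in line with the mark (403,50). The three samples (475–635,127) stand without gaps between the stop (405,130) and the keeper (718,135), so I'm handing it in.

```bash
python3 -c "
from h import *
print(job.close_job())"
```

```text
the job is handed in; nothing more can be done
None
```

I handed the job in: the stop is clamped within about 1 mm of the mark, all three samples on the bench hang without gaps with their mouths to the rear, and the keeper is clamped against the last one; the hand-in gave no verdict.

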